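# Light-cure the blue crown on a coasting turntable

## Task

Give the turntable a push by its red knob so that it keeps turning by itself, take the curing torch out of its holder, and hold it upright with its light end straight above the blue crown, about 2.5 cm over it and never touching, following the crown round for five seconds without a break while the platter coasts untouched, no slower than one turn in fifteen seconds and never faster than one in three. Then stand the torch back in its holder and let go; do not drop the torch or strike the turntable hard, and leave everything else on the bench where it is.

Things in the scene. Friction and masses are not known exactly. Their poses are not given: they have to be found in the camera images.
- platter: Round aluminium platter, 220 mm across, 12 mm thick, turning freely either way without limit about its vertical centre line. Origin: centre of its underside, on the turning axis, 34 mm above the bench. z is up, x points from the centre to the red knob; its yaw is the turning angle. Fixed on it: red knob (+x side), blue-crowned model (-x side), two white-crowned models (+y, -y).
- platter_top (a point): Centre of the platter's top face, on the turning axis, 46 mm above the bench. Platter with load: nominally 1.3 kg, inertia 0.008 kg m2 (both vary by 25 percent); bearing drag 0.0001 N m plus 0.0002 N m per rad/s: it loses about a third of its speed in 8 s. No motor: it must be pushed. Its fixed black foot is 150 mm across; its place varies.
- knob_top (a point): Centre of the top of the red knob, an upright fixed pin 16 mm in diameter and 45 mm tall on the platter's rim, 95 mm from the turning axis; the top is 91 mm above the bench. Push it sideways, along the rim.
- crown_top (a point): Centre of the top of the blue crown, 30 mm across, on a plaster model 36 mm across at its foot; 75 mm from the turning axis, across from the knob, 86 mm above the bench. Goes round with the platter. The two white-crowned models have the same size, height and radius, a quarter turn to either side.
- torch: Curing torch: a grey upright cylinder 32 mm in diameter and 130 mm long, 0.14 kg, with an orange band at its lower, light end (inside the holder at the start) and a black band near the top. Origin: centre of the lower (light) end; z axis along the torch towards its top. At the start it stands upright in the holder, light end 8 mm, top 138 mm above the bench. Its yaw has no meaning.
- holder: White round cup fixed to the bench, the torch's charging holder: 50 mm tall, 62 mm across at the mouth, inner diameter 48 mm at the mouth, inner floor 8 mm above the bench. Origin: centre of its underside on the bench. Its place varies.
- mug: White mug 80 mm across, 90 mm tall, a bystander; origin at the centre of its underside.
- spray: Aluminium spray bottle 44 mm across, 115 mm tall, a bystander; origin at the centre of its underside.
- carton: Cardboard carton 90 x 60 x 80 mm, a bystander; origin at the centre of its underside.
- spare_model: Plaster model 60 mm across, 35 mm tall, lying in a blue tray to the right, a bystander; origin at the centre of its underside.
- spatula: Mixing spatula lying on the bench, a bystander; origin on its underside.
Things that resemble listed ones, but are neither listed nor needed, are in the scene too. Leave any brown look-alike of the part that bears platter alone.

How it is judged (in metres and radians):
On the way, in this order (a step that is already met when the one before it is completed fails the run):
1. the platter coasts by itself, untouched, at 0.4 rad/s or more (angular speed of platter above 0.4 rad/s and contact force between platter and anything else below 0.3 N), for 0.3 s.
2. the torch's light end stays within 20 mm (horizontally) of the crown's centre and 8 to 45 mm above it for 4.5 s, torch upright, while the platter coasts untouched at 0.4 rad/s or more (all of step 1 and horizontal distance between torch and crown_top below 0.02 m and z of torch in the frame of crown_top between 0.008 and 0.045 m and angle between torch's own z axis and vertical below 0.25 rad), for 4.5 s.
At the end, for the whole second after the job is handed in: The torch stands released and at rest in its holder, light end down on the holder's floor (within 6 mm in height and 14 mm of the holder's centre), upright within 0.12 rad. The platter may still be turning (horizontal distance between torch and holder below 0.014 m and height (world z) of torch between 0.004 and 0.014 m and angle between torch's own z axis and vertical below 0.12 rad and linear speed of torch below 0.03 m/s); the robot touches nothing.
It fails at once if the torch touches the platter or anything on it (contact force between torch and platter above 0.5 N).
It fails at once if the platter is spun faster than 2.2 rad/s (angular speed of platter above 2.2 rad/s).
It fails at once if the platter is struck or pressed harder than 25 N (contact force between anything else and platter above 25 N).
It fails at once if the torch is dropped or thrown (faster than 0.8 m/s) (linear speed of torch above 0.8 m/s).
It fails at once if a bystander is moved by more than 20 mm (distance of any of mug, spray, carton, spare_model, spatula from where it was at the start of the episode above 0.02 m).
It also fails if it takes over 54 s, if anything falls off the work surface, if the arm or the gripper's body presses on something with over 40 N, if the wrist force passes 120 N, or if a joint passes its speed limit or range.

## Robot

A 6-joint arm with a two-finger parallel gripper is mounted at the origin on the work surface. World frame = base frame: x ahead of the robot, y to its left, z up, the work surface at z = 0. Lengths are in mm, angles in rad, forces in N, time in s.
With the tool pointing down it reaches from about 350 to 875 mm from the base axis. Payload 15.5 kg.
Tool frame: the origin (TCP) lies on the centre line of the jaws, within the pads' length; the fingertips stand 22 mm ahead of it and the grasp point (between the pads) lies 3 mm ahead of it; z points along the fingers, y is the line along which they close (so a half turn about z gives the same grasp; the last joint's range is limited). The gripper opens to 85 mm and grips with 20 to 120 N. Pads are 22 mm wide; open, the fingers measure 114 mm over their backs; the gripper's body (76 mm by 85 mm) begins 54 mm behind the grasp point. The pads swing forward as they close: fully open they stand 13 mm farther back than shut.
Start: joints at [1.087, 0.494, 1.345, -0, 1.302, -0.096], TCP at [236.919, 578.356, 253.277] pointing down, gripper open.
Joint ranges: [-2.91, 2.91], [-0.82, 2.16], [0.22, 2.67], [-1.22, 4.37], [0.12, 2.79], [-3.08, 3.08]. Speed limits (rad/s): [1.89, 1.89, 2.57, 3.01, 3.01, 3.01].

## Interface

Orientations are given as a unit quaternion [x, y, z, w].
In Python, from bench import sensors, cams, ticket, models gives the robot as it stands.
- The arm moves only by the tool apply_moves, never from a script. Its argument "steps" is a list of rows, each a list of 6 numbers: the shift along the tool's x, y, z as a fraction of full scale, then the turn, a rotation vector about the tool's x, y, z as a fraction of full scale. A call has 1 to 20 rows; each row is the pose to reach, as a shift and turn from the pose commanded when the call began, along the tool's axes at that moment; what a row does not reach only later rows make up. Full scale, the value 1, is 25 cm for a shift and 90 degrees for a turn. A row lasts 1/10 s, in which the tool goes at most 50 mm and 8.59 degrees, less where a joint would pass 70% of its speed; a pose out of reach is approached as far as the arm can. A call with a number of a shift or a turn outside -1 to 1 is refused whole. A call with a gripper value outside its range is refused whole. "claw" is the opening, from -1 (shut) to 1 (fully open), set as the call begins (left out, the last holds). The fingers move at their own pace and stop on an object; the grip force is fixed at half the most. Time passes only in rows, so rows that repeat a pose let the fingers close. It gives the time, the measured TCP pose, the force, the opening and the grip force at its end, in the units of the state.
- sensors.get_state(): the state, without advancing time (a new reading comes with each control period).
- cams.grab_frame(name): name is "scene" or "top" or "wrist"; returns a dict with "image" (480x640x3 uint8, red, green, blue), "depth" (480x640 float32, mm along the optical axis (not along the pixel's ray), 0 where there is no reading), "intrinsics" (3x3 intrinsics, pixels), "pose" (4x4, takes a point from camera to world coordinates). Camera axes: x right, y up, looking along -z (the intrinsics and any distortion apply to the point x, -y, -z); pixel columns grow to the right and rows downward; lengths in mm; the calibration is good to about 2 mm. A picture is of the moment at which its call begins.
- ticket.sign_off(): hands the job in; it is judged then, once.
Trained networks look in a picture, given as the dict that the camera call returned (one of the last four; its "shot" number tells which), for a name from the list of things; names that differ only in an ending like _2 or _b are one class to them, and where a whole thing is asked for, a point or a joint stands for the part that bears it (a point fixed in the world has none). Each returns a list of dicts, best first, with "p" (0 to 1); they miss things now and then, are a little off and sometimes report something else, mostly with a low value. They report only what shows in the picture. A call takes as long as a camera call. They do not tell look-alikes from the thing itself.
- models.cut_out(picture, thing): "region" (480x640 bool, what is visible of it) and "rect" ([centre column, centre row, width, height] in pixels, round what is visible of it).
The state is a dict: "t": time; "joint_pos": joint angles; "dq": joint speeds; "joint_torque": joint torques, N m; "tool_pos": TCP position; "ee_rot": TCP orientation; "force": force on the tool from outside, world axes, zero at the start; "wrist_torque": the same for the moment, N m; "gripper_width": finger opening in mm; "gripper_force": force on a finger pad.
Only numpy, scipy, OpenCV 4.12 (cv2) and the standard library are available. Lean on these libraries where they do the work, as an engineer would, in place of code of your own. Each camera call takes 0.05 s, during which the arm holds its last target. There are 200 camera calls.

## Working session

There is one attempt and no reset: what is moved stays moved. The work goes in short steps, Python scripts to look and compute and a tool call to move; the robot and the scene stay as the last step left them, time stands still between calls to the robot, and variables do not carry over. Pictures are saved under pics/ and viewed, at most 10 in all, crops included, and the job is handed in when it is done.

Besides the shell and the picture viewer there is one more tool, called in YAML: its name, and indented under it one key for each argument. apply_moves: Moves the arm, as the interface text tells. Its arguments: {"type":"object","properties":{"steps":{"type":"array"},"claw":{"type":"number"}},"required":["steps"]}

```bash
mkdir -p pics; ls
cat > h.py <<'E'
import numpy as np, cv2
from bench import sensors, cams, ticket, models
def pts(f, mask):
    K=np.array(f["intrinsics"]);d=f["depth"];v,u=np.nonzero(mask&(d>0));z=d[v,u]
    x=(u-K[0,2])/K[0,0]*z;y=(v-K[1,2])/K[1,1]*z
    P=np.c_[x,-y,-z,np.ones_like(z)]@np.array(f["pose"]).T
    return P[:,:3]
def save(f,n,crop=None,s=1):
    im=f["image"][:,:,::-1]
    if crop: im=im[crop[1]:crop[3],crop[0]:crop[2]]
    cv2.imwrite("pics/"+n,cv2.resize(im,None,fx=s,fy=s,interpolation=cv2.INTER_CUBIC))
E
python3 - <<'E'
from h import *
s=sensors.get_state();print(s["t"],s["tool_pos"],s["ee_rot"])
f=cams.grab_frame("top");g=cams.grab_frame("scene")
im=np.vstack([f["image"],g["image"]])[:,:,::-1]
cv2.imwrite("pics/a.png",cv2.resize(np.hstack([f["image"],g["image"]])[:,:,::-1],(800,300)))
cv2.imwrite("pics/top.png",f["image"][:,:,::-1])
for nm in ["platter","torch","holder","mug","spray","carton","spare_model","spatula"]:
  for fr,l in((f,"top"),(g,"scene")):
    for r in models.cut_out(fr,nm)[:3]:
        P=pts(fr,r["region"]); 
        if len(P): print(nm,l,round(r["p"],2),np.round(r["rect"]),np.round(np.percentile(P,[2,50,98],axis=0)).tolist())
print(sensors.get_state()["t"])
E
```

```text
pics
0.0 [236.77024007 578.06298173 252.69378272] [ 1.93191675e-01  9.81160850e-01 -5.79166891e-04 -1.68801003e-04]
platter scene 0.69 [458. 169.  89.  72.] [[176.0, 135.0, 43.0], [281.0, 230.0, 49.0], [371.0, 329.0, 89.0]]
platter scene 0.57 [329. 246.  99.  88.] [[463.0, -152.0, 43.0], [566.0, -55.0, 48.0], [661.0, 43.0, 88.0]]
torch top 0.8 [158. 244.  26.  17.] [[487.0, 301.0, 30.0], [500.0, 308.0, 129.0], [515.0, 331.0, 143.0]]
torch scene 0.91 [495. 243.  31.  31.] [[488.0, 302.0, 40.0], [512.0, 313.0, 109.0], [519.0, 332.0, 143.0]]
holder top 0.79 [170. 244.  32.  26.] [[469.0, 283.0, 2.0], [491.0, 300.0, 31.0], [532.0, 338.0, 55.0]]
holder scene 0.65 [487. 258.  33.  34.] [[475.0, 285.0, 4.0], [520.0, 306.0, 33.0], [533.0, 345.0, 55.0]]
holder scene 0.32 [329. 248.  91.  85.] [[463.0, -151.0, 43.0], [566.0, -54.0, 48.0], [661.0, 42.0, 88.0]]
mug top 0.94 [270. 131.  45.  43.] [[750.0, 23.0, -0.0], [795.0, 67.0, 35.0], [826.0, 132.0, 93.0]]
mug top 0.18 [455. 190.  30.  71.] [[581.0, -424.0, -2.0], [696.0, -386.0, 4.0], [750.0, -361.0, 22.0]]
mug scene 0.92 [371. 351.  58.  53
[... 447 characters left out ...]
, 411.0, 75.0], [678.0, 438.0, 119.0]]
carton scene 0.71 [429. 355.  37.  59.] [[727.0, 171.0, 3.0], [780.0, 197.0, 80.0], [814.0, 230.0, 85.0]]
spare_model top 0.88 [516. 249.  22.  28.] [[492.0, -570.0, 5.0], [517.0, -541.0, 35.0], [544.0, -520.0, 43.0]]
spare_model scene 0.72 [139. 203.  21.  24.] [[502.0, -566.0, 9.0], [530.0, -539.0, 33.0], [547.0, -520.0, 43.0]]
spatula top 0.74 [455. 190.  28.  73.] [[579.0, -425.0, -3.0], [693.0, -387.0, 4.0], [750.0, -361.0, 22.0]]
spatula scene 0.57 [176. 272.  48.  70.] [[587.0, -423.0, -0.0], [695.0, -387.0, 5.0], [749.0, -361.0, 22.0]]
spatula scene 0.15 [326. 249.  92.  91.] [[464.0, -153.0, 43.0], [567.0, -54.0, 48.0], [662.0, 43.0, 88.0]]
0.9
```

View pics/top.png

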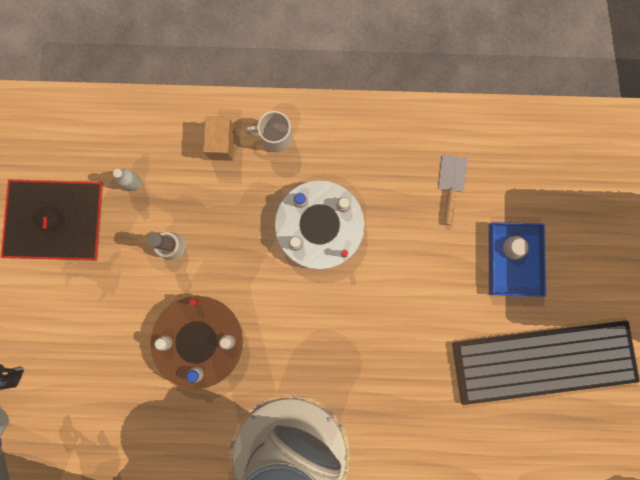

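Top view: aluminium turntable at about (320,225), with its red knob at (345,253) and blue crown at (300,199). The brown look-alike is at (197,341). The torch stands in its white holder at (158–170,244). The aluminium turntable fits the description, so I'll confirm it in a crop and measure it.

```bash
cat >> h.py <<'E'
def plat(f):
    "centre, knob, crown, knob angle(rad) of the aluminium turntable"
    P=pts(f,np.ones((480,640),bool)); C=f["image"][f["depth"]>0].astype(int)
    r,g,b=C.T
    near=(abs(P[:,0]-562)<115)&(abs(P[:,1]+54)<115)
    out={}
    for n,m in(("knob",(r>110)&(g<0.45*r)&(b<0.45*r)),("crown",(b>90)&(r<0.5*b)&(g<0.7*b))):
        Q=P[near&m&(P[:,2]>60)]
        T=Q[Q[:,2]>np.percentile(Q[:,2],90)-4] if len(Q) else Q
        if len(T): out[n]=((T.min(0)+T.max(0))/2,len(T))
    D=P[(abs(P[:,0]-562)<125)&(abs(P[:,1]+54)<125)&(abs(P[:,2]-46)<5)]
    c=cv2.minEnclosingCircle(D[:,:2].astype(np.float32))
    out["c"]=(c,D[:,2].mean(),(np.percentile(D,.3,axis=0)+np.percentile(D,99.7,axis=0))/2)
    return out
E
python3 - <<'E'
from h import *
f=cams.grab_frame("top");g=cams.grab_frame("scene")
cv2.imwrite("pics/b.png",np.hstack([cv2.resize(f["image"][150:290,130:380],(500,280)),cv2.resize(g["image"][150:330,270:540],(300,200)).repeat(1,0) if 0 else cv2.copyMakeBorder(cv2.resize(g["image"][190:300,270:400],(300,254)),0,26,0,0,0)])[:,:,::-1])
for fr in (f,g):
    print(plat(fr))
    P=pts(fr,np.ones((480,640),bool))
    A=P[(abs(P[:,0]-503)<50)&(abs(P[:,1]-316)<50)]
    T=A[abs(A[:,2]-138)<6]; H=A[abs(A[:,2]-50)<4]
    print("torch",T.min(0),T.max(0),len(T),"holder",H.min(0),H.max(0),cv2.minEnclosingCircle(H[:,:2].astype(np.float32)))
    B=A[(A[:,2]>65)&(A[:,2]<130)];print("body",B.min(0),B.max(0))
E
```

```text
{'knob': (array([ 486.67932058, -116.06531476,   95.97551172]), 8), 'crown': (array([615.57439537,  -5.97188136,  89.27769711]), 24), 'c': (((560.7891235351562, -55.30855941772461), 109.79032897949219), np.float64(46.53149539225862), array([560.56009061, -55.29943905,  46.04021939]))}
torch [487.14857776 302.20567261 133.07284065] [517.44530416 332.94460155 143.7916039 ] 156 holder [470.69773453 285.95208198  46.28565331] [529.66646018 344.94545591  53.80123532] ((500.095947265625, 315.40252685546875), 31.519145965576172)
body [486.75785876 301.40373216  65.65049238] [516.19737263 319.21474617 128.90232011]
{'knob': (array([ 490.16602396, -116.98492088,   92.48006872]), 20), 'crown': (array([618.37905543,  -7.68533632,  89.25221912]), 45), 'c': (((560.0634765625, -53.94294357299805), 111.52374267578125), np.float64(47.42996071386686), array([561.01923437, -54.96678477,  46.36683621]))}
torch [486.43789708 302.27019561 132.07376193] [519.3426507  333.46616773 143.66776346] 174 holder [470.19910578 286.03424406  46.03611194] [531.83192574 345.90923289  53.98175188] ((500.9739685058594, 315.94598388671875), 31.495960235595703)
body [496.01997242 301.70489862  65.07608507] [519.99422235 332.76638703 129.42768368]
```

View pics/b.png

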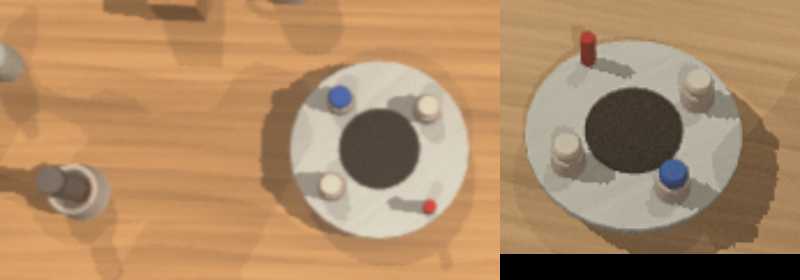

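The crop shows the bright aluminium platter with its red knob at (430,207) and blue crown at (340,97), and the torch in its holder at (60,190). This is the right turntable: centre (560.7,-55), knob at -139°, radius 94.5 ✓. Now I'll move towards the knob.

apply_moves:
  steps:
    - [-0.08,-0.067,0,0,0,0.09]
    - [-0.2,-0.168,0,0,0,0.185]
    - [-0.34,-0.287,0,0,0,0.28]
    - [-0.48,-0.405,0,0,0,0.375]
    - [-0.61,-0.515,0,0,0,0.47]
    - [-0.71,-0.6,0,0,0,0.565]
    - [-0.77,-0.65,0,0,0,0.66]
    - [-0.793,-0.67,0,0,0,0.7525]
    - [-0.793,-0.67,0,0,0,0.7525]
  claw: -1

```text
t: 1.9
tool_pos: [357.4, 347.4, 253.4]
ee_rot: [0.709, 0.706, 0.0, 0.0]
force: [-0.3, -0.1, 0.1]
gripper_width: 0.2
gripper_force: 0.0
```

apply_moves:
  steps:
    - [-0.15,0.04,0,0,0,0]
    - [-0.33,0.09,0,0,0,0]
    - [-0.52,0.15,0,0,0,0]
    - [-0.71,0.2,0,0,0,0]
    - [-0.89,0.25,0,0,0,0]
    - [-1.0,0.28,0,0,0,0]

```text
t: 2.5
tool_pos: [427.5, 96.2, 253.5]
ee_rot: [0.706, 0.709, 0.0, 0.0]
force: [1.2, 1.0, 0.4]
gripper_width: 0.2
gripper_force: 0.0
```

apply_moves:
  steps:
    - [-0.16,0.05,0.06,0,0,0]
    - [-0.34,0.1,0.14,0,0,0]
    - [-0.52,0.15,0.22,0,0,0]
    - [-0.7,0.2,0.3,0,0,0]
    - [-0.88,0.25,0.37,0,0,0]
    - [-0.99,0.29,0.4,0,0,0]
    - [-0.99,0.29,0.4,0,0,0]
    - [-0.99,0.29,0.4,0,0,0]

```text
t: 3.3
tool_pos: [499.5, -149.1, 152.9]
ee_rot: [0.706, 0.708, -0.0, -0.0]
force: [-0.4, -0.0, -0.8]
gripper_width: -0.1
gripper_force: 0.0
```

Run:
```python
import numpy as np
C=np.array([560.7,-55]);p0=np.array([499.5,-149.1])
for k in range(1,12):
    t=k*.1; a=-.175+(.8*t*t if t<=.8 else .512+1.28*(t-.8))
    th=np.deg2rad(-139.4)-a
    p=C+95*np.array([np.cos(th),np.sin(th)])+[0,-19]
    d=(p-p0)/250;print(round(d[1],3),round(d[0],3))
```

```text
0.009 0.001
0.015 -0.006
0.025 -0.017
0.04 -0.032
0.06 -0.05
0.087 -0.07
0.121 -0.09
0.162 -0.109
0.209 -0.124
0.257 -0.133
0.305 -0.135
```

apply_moves:
  steps:
    - [0,0,0.1,0,0,0]
    - [0,0,0.2,0,0,0]
    - [0,0,0.284,0,0,0]
    - [0,0,0.284,0,0,0]
    - [0.009,0.001,0.284,0,0,0]
    - [0.015,-0.006,0.284,0,0,0]
    - [0.025,-0.017,0.284,0,0,0]
    - [0.04,-0.032,0.284,0,0,0]
    - [0.06,-0.05,0.284,0,0,0]
    - [0.087,-0.07,0.284,0,0,0]
    - [0.121,-0.09,0.284,0,0,0]
    - [0.162,-0.109,0.284,0,0,0]
    - [0.209,-0.124,0.284,0,0,0]
    - [0.257,-0.133,0.284,0,0,0]
    - [0.305,-0.135,0.284,0,0,0]
    - [0.315,-0.135,0.284,0,0,0]
    - [0.315,-0.137,0.15,0,0,0]
    - [0.315,-0.137,0.0,0,0,0]
    - [0.32,-0.137,-0.15,0,0,0]

```text
t: 5.2
tool_pos: [465.1, -69.2, 192.0]
ee_rot: [0.707, 0.707, -0.0, -0.0]
force: [0.3, -0.3, 0.1]
gripper_width: 0.1
gripper_force: 0.0
```

```bash
cat >> h.py <<'E'
def ang(f):
    o=plat(f);C=np.array([560.7,-55.]);r={}
    for n in("knob","crown"):
        if n in o:
            d=o[n][0][:2]-C; r[n]=(np.degrees(np.arctan2(d[1],d[0])).round(1),np.hypot(*d).round(1),o[n][1])
    return r
E
python3 - <<'E'
from h import *
for i in range(3):
    t=sensors.get_state()["t"];f=cams.grab_frame("top");g=cams.grab_frame("scene")
    print(t,ang(f),t+.05,ang(g))
print(sensors.get_state()["t"])
E
```

```text
5.2 {} 5.25 {'knob': (np.float64(137.4), np.float64(92.9), 21), 'crown': (np.float64(-43.7), np.float64(76.5), 11)}
5.3 {} 5.35 {'knob': (np.float64(128.4), np.float64(94.5), 17), 'crown': (np.float64(-52.0), np.float64(76.8), 6)}
5.4 {} 5.45 {'knob': (np.float64(120.0), np.float64(93.2), 24), 'crown': (np.float64(-60.1), np.float64(80.0), 9)}
5.5
```

The platter is coasting clockwise at about 1.5 rad/s. Next I'll fetch the torch.

apply_moves:
  steps:
    - [0.1,0,0,0,0,0]
    - [0.26,0,0,0,0,0]
    - [0.45,0,0,0,0,0]
    - [0.64,0,0,0,0,0]
    - [0.83,0,0,0,0,0]
    - [1.0,0,0,0,0,0]
  claw: 1

```text
t: 6.1
tool_pos: [464.2, 182.8, 189.6]
ee_rot: [0.707, 0.707, -0.001, -0.001]
force: [0.0, -0.4, -0.4]
gripper_width: 84.8
gripper_force: 0.0
```

apply_moves:
  steps:
    - [0.16,0.05,0,0,0,0]
    - [0.32,0.09,0,0,0,0]
    - [0.45,0.13,0,0,0,0]
    - [0.545,0.149,0,0,0,0]
    - [0.545,0.149,0,0,0,0]
    - [0.545,0.149,0.05,0,0,0]
    - [0.545,0.149,0.15,0,0,0]

```text
t: 6.8
tool_pos: [502.6, 316.3, 152.8]
ee_rot: [0.707, 0.707, 0.001, 0.0]
force: [-1.0, -0.1, -1.3]
gripper_width: 85.2
gripper_force: 0.0
```

apply_moves:
  steps:
    - [0.004,0,0.08,0,0,0]
    - [0.004,0,0.14,0,0,0]
    - [0.004,0,0.152,0,0,0]
    - [0.004,0,0.152,0,0,0]

```text
t: 7.2
tool_pos: [501.8, 316.9, 114.3]
ee_rot: [0.707, 0.707, -0.001, -0.0]
force: [-0.3, -0.1, 0.2]
gripper_width: 85.4
gripper_force: 0.0
```

apply_moves:
  steps:
    - [0,0,0,0,0,0]
    - [0,0,0,0,0,0]
    - [0,0,0,0,0,0]
    - [0,0,0,0,0,0]
    - [0,0,0,0,0,0]
    - [0,0,0,0,0,0]
    - [0,0,0,0,0,0]
  claw: -1

```text
t: 7.9
tool_pos: [502.7, 318.2, 115.9]
ee_rot: [0.707, 0.707, 0.001, 0.0]
force: [0.4, -0.4, 5.4]
gripper_width: 30.9
gripper_force: 58.9
```

apply_moves:
  steps:
    - [0,0,-0.03,0,0,0]
    - [0,0,-0.1,0,0,0]
    - [0,0,-0.2,0,0,0]
    - [0,0,-0.31,0,0,0]
    - [0,0,-0.4,0,0,0]
    - [0,0,-0.44,0,0,0]
    - [0,0,-0.44,0,0,0]

```text
t: 8.6
tool_pos: [502.8, 318.2, 226.6]
ee_rot: [0.707, 0.707, 0.001, 0.0]
force: [0.3, -0.1, -1.9]
gripper_width: 30.4
gripper_force: 59.5
```

Run:
```python
from h import *
L=[]
for n in("scene","top"):
    t=sensors.get_state()["t"];f=cams.grab_frame(n);print(n,t,ang(f))
    P=pts(f,np.ones((480,640),bool));A=P[(abs(P[:,0]-502)<20)&(abs(P[:,1]-317)<20)&(P[:,2]>55)&(P[:,2]<190)]
    if len(A): print(np.percentile(A,[1,5,50,99],axis=0).round(0).tolist())
print(sensors.get_state()["t"])
save(f,"c.png")
```

```text
scene 8.6 {'knob': (np.float64(-121.6), np.float64(94.9), 19), 'crown': (np.float64(56.7), np.float64(74.9), 37)}
[[497.0, 302.0, 121.0], [502.0, 303.0, 126.0], [515.0, 312.0, 157.0], [520.0, 332.0, 189.0]]
top 8.65 {'knob': (np.float64(-126.8), np.float64(95.1), 14), 'crown': (np.float64(54.7), np.float64(71.1), 9)}
[[486.0, 301.0, 121.0], [487.0, 302.0, 124.0], [498.0, 305.0, 156.0], [516.0, 318.0, 189.0]]
8.7
```

apply_moves:
  steps:
    - [-0.05,0.01,0,0,0,0]
    - [-0.15,0.035,0.01,0,0,0]
    - [-0.3,0.07,0.02,0,0,0]
    - [-0.46,0.107,0.034,0,0,0]
    - [-0.62,0.144,0.034,0,0,0]
    - [-0.78,0.181,0.034,0,0,0]
    - [-0.91,0.211,0.034,0,0,0]
    - [-0.98,0.228,0.034,0,0,0]
    - [-1.0,0.232,0.034,0,0,0]

```text
t: 9.6
tool_pos: [560.2, 65.4, 215.7]
ee_rot: [0.708, 0.706, -0.001, -0.0]
force: [1.0, 0.1, -1.8]
gripper_width: 30.7
gripper_force: 59.5
```

Run:
```python
from h import *
for n in("scene","top","scene"):
    t=sensors.get_state()["t"];f=cams.grab_frame(n);print(n,t,ang(f))
print(sensors.get_state()["t"],sensors.get_state()["tool_pos"])
```

```text
scene 9.6 {'knob': (np.float64(167.9), np.float64(94.0), 21), 'crown': (np.float64(-13.1), np.float64(75.7), 42)}
top 9.65 {'knob': (np.float64(164.8), np.float64(96.1), 10), 'crown': (np.float64(-16.6), np.float64(81.2), 3)}
scene 9.7 {'knob': (np.float64(160.7), np.float64(92.9), 21), 'crown': (np.float64(-20.1), np.float64(77.5), 29)}
9.75 [559.88341438  67.96073905 216.14444413]
```

```bash
cat > plan.py <<'E'
import numpy as np, json, sys
from scipy.optimize import least_squares
C=np.array([560.7,-55.])
D=[(5.25,-43.1),(5.35,-51.8),(5.45,-60),(8.6,-302.5),(8.65,-306),(9.6,-372.6),(9.65,-375.9),(9.7,-379.7)]
try: D+=[tuple(x) for x in json.load(open("obs.json"))]
except FileNotFoundError: pass
D=np.array(D);T0=9.0
def psi(p,t):
    a,w,k=p;s=t-T0 # w in rad/s, magnitudes; CW
    return a-np.degrees((w+.5)*(1-np.exp(-k*s))/k-.5*s)
wt=np.where(D[:,0]<6,.7,1)
sol=least_squares(lambda p:np.r_[(psi(p,D[:,0])-D[:,1])*wt,(p[2]-.025)/.004],[-330,1.2,.025],x_scale=[10,.1,.01])
p=sol.x
def crown(t,r=75.): a=np.radians(psi(p,t));return C+r*np.array([np.cos(a),np.sin(a)])
def rows(T,p0,n,blend):
    out=[]
    for k in range(1,n+1):
        u=min(1,.1*k/blend) if blend>0 else 1; s=u**3*(10-15*u+6*u*u)
        q=np.array(p0)+s*(crown(T+.1*k)+[0,1]-p0)
        d=(q-p0)/250; out.append([round(d[1],3),round(d[0],3)])
    return out
def report(T,p0,n=20,blend=0):
    w=(p[1]+.5)*np.exp(-p[2]*(T-T0))-.5
    print("fit",p.round(3),"res",(psi(p,D[:,0])-D[:,1]).round(1)[-6:],"w",w.round(3)," now crown",crown(T).round(1))
    for r in rows(T,p0,n,blend): print(r)
E
python3 -c "
from plan import *
report(9.75,[560,68.],20,1.2)"
```

```text
fit [-3.30646e+02  1.24200e+00  2.80000e-02] res [ 0.   0.5  0.4 -0.3 -0.4 -0.1] w 1.206  now crown [629.6 -84.6]
[np.float64(-0.003), np.float64(0.001)]
[np.float64(-0.024), np.float64(0.009)]
[np.float64(-0.072), np.float64(0.023)]
[np.float64(-0.151), np.float64(0.04)]
[np.float64(-0.257), np.float64(0.057)]
[np.float64(-0.379), np.float64(0.067)]
[np.float64(-0.504), np.float64(0.066)]
[np.float64(-0.617), np.float64(0.053)]
[np.float64(-0.705), np.float64(0.029)]
[np.float64(-0.76), np.float64(-0.002)]
[np.float64(-0.781), np.float64(-0.037)]
[np.float64(-0.779), np.float64(-0.071)]
[np.float64(-0.768), np.float64(-0.104)]
[np.float64(-0.754), np.float64(-0.135)]
[np.float64(-0.737), np.float64(-0.165)]
[np.float64(-0.716), np.float64(-0.192)]
[np.float64(-0.693), np.float64(-0.216)]
[np.float64(-0.667), np.float64(-0.238)]
[np.float64(-0.639), np.float64(-0.256)]
[np.float64(-0.609), np.float64(-0.272)]
```

apply_moves:
  steps:
    - [-0.003,0.001,0,0,0,0]
    - [-0.024,0.009,0,0,0,0]
    - [-0.072,0.023,0,0,0,0]
    - [-0.151,0.04,0,0,0,0]
    - [-0.257,0.057,0,0,0,0]
    - [-0.379,0.067,0,0,0,0]
    - [-0.504,0.066,0,0,0,0]
    - [-0.617,0.053,0,0,0,0]
    - [-0.705,0.029,0,0,0,0]
    - [-0.76,-0.002,0,0,0,0]
    - [-0.781,-0.037,0,0,0,0]
    - [-0.779,-0.071,0,0,0,0]
    - [-0.768,-0.104,0,0,0,0]
    - [-0.754,-0.135,0,0,0,0]
    - [-0.737,-0.165,0,0,0,0]
    - [-0.716,-0.192,0,0,0,0]
    - [-0.693,-0.216,0,0,0,0]
    - [-0.667,-0.238,0,0,0,0]
    - [-0.639,-0.256,0,0,0,0]
    - [-0.609,-0.272,0,0,0,0]

```text
t: 11.75
tool_pos: [492.0, -83.6, 216.8]
ee_rot: [0.707, 0.707, 0.0, 0.0]
force: [0.2, 0.3, -1.6]
gripper_width: 30.5
gripper_force: 59.5
```

```bash
cat > look.py <<'E'
from h import *
import json,sys,os
o=json.load(open("obs.json")) if os.path.exists("obs.json") else []
json.dump(o,open("obs.json","w"))
import plan
s=sensors.get_state();t=s["t"];f=cams.grab_frame("scene");a=ang(f);e=sensors.get_state()
print(t,s["tool_pos"],plan.crown(t),a,"pred",plan.psi(plan.p,t)%360)
if len(sys.argv)>1: save(f,sys.argv[1],(200,100,520,340),2)
P=[]
if "knob" in a and abs(a["knob"][1]-95)<6: P.append(a["knob"][0]+180)
if "crown" in a and abs(a["crown"][1]-75)<5 and not P: P.append(a["crown"][0])
if P:
    m=P[0];pr=plan.psi(plan.p,t);m+=360*np.round((pr-m)/360)
    if abs(m-pr)<20: json.dump(o+[[t,float(m)]],open("obs.json","w"));print("obs",m,pr)
E
python3 look.py d.png
python3 -c "
from plan import *
from h import sensors
s=sensors.get_state();print(s['t'],s['tool_pos'])
report(s['t'],[560-68,68-152.3],20,0)"
```

```text
11.75 [492.03343189 -83.63963087 216.78692858] [492.10724426 -85.33205993] {'knob': (np.float64(26.7), np.float64(95.9), 28), 'crown': (np.float64(-147.2), np.float64(76.5), 5)} pred 203.8552541728659
obs -513.3 -516.1447458271341
11.8 [491.34225488 -82.70180181 216.7143978 ]
fit [-3.30718e+02  1.23300e+00  3.10000e-02] res [ 0.3  0.2  0.1 -0.1  0.3 -0.4] w 1.09  now crown [491.7 -84.5]
[np.float64(0.034), np.float64(-0.012)]
[np.float64(0.065), np.float64(-0.02)]
[np.float64(0.097), np.float64(-0.024)]
[np.float64(0.13), np.float64(-0.025)]
[np.float64(0.162), np.float64(-0.022)]
[np.float64(0.193), np.float64(-0.017)]
[np.float64(0.223), np.float64(-0.007)]
[np.float64(0.252), np.float64(0.005)]
[np.float64(0.28), np.float64(0.02)]
[np.float64(0.306), np.float64(0.038)]
[np.float64(0.329), np.float64(0.059)]
[np.float64(0.35), np.float64(0.081)]
[np.float64(0.369), np.float64(0.106)]
[np.float64(0.385), np.float64(0.132)]
[np.float64(0.398), np.float64(0.16)]
[np.float64(0.408), np.float64(0.188)]
[np.float64(0.416), np.float64(0.218)]
[np.float64(0.42), np.float64(0.248)]
[np.float64(0.421), np.float64(0.278)]
[np.float64(0.419), np.float64(0.308)]
```

View pics/d.png

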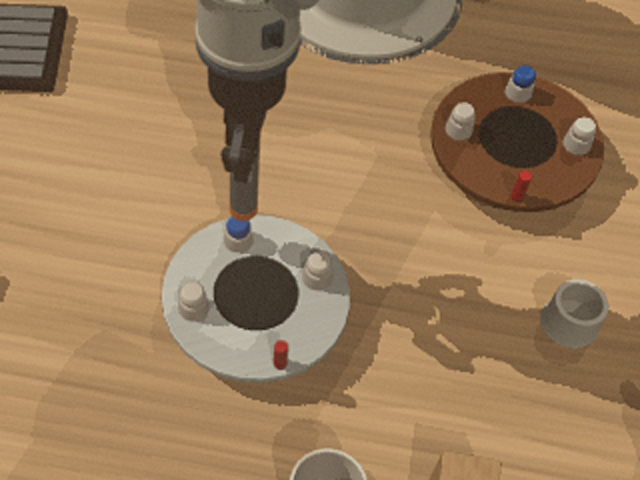

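The picture shows the torch's orange end at (243,214) right above the blue crown at (238,226). I'll keep following.

apply_moves:
  steps:
    - [0.034,-0.012,0,0,0,0]
    - [0.065,-0.02,0,0,0,0]
    - [0.097,-0.024,0,0,0,0]
    - [0.13,-0.025,0,0,0,0]
    - [0.162,-0.022,0,0,0,0]
    - [0.193,-0.017,0,0,0,0]
    - [0.223,-0.007,0,0,0,0]
    - [0.252,0.005,0,0,0,0]
    - [0.28,0.02,0,0,0,0]
    - [0.306,0.038,0,0,0,0]
    - [0.329,0.059,0,0,0,0]
    - [0.35,0.081,0,0,0,0]
    - [0.369,0.106,0,0,0,0]
    - [0.385,0.132,0,0,0,0]
    - [0.398,0.16,0,0,0,0]
    - [0.408,0.188,0,0,0,0]
    - [0.416,0.218,0,0,0,0]
    - [0.42,0.248,0,0,0,0]
    - [0.421,0.278,0,0,0,0]
    - [0.419,0.308,0,0,0,0]

```text
t: 13.8
tool_pos: [570.0, 20.4, 216.8]
ee_rot: [0.707, 0.707, -0.0, 0.0]
force: [-0.4, 0.1, -2.5]
gripper_width: 30.7
gripper_force: 59.5
```

```bash
python3 look.py
python3 -c "
from plan import *
from h import sensors
s=sensors.get_state();print(s['t'],s['tool_pos'])
report(s['t'],[492+77,-84.3+104.75],20,0)"
```

```text
13.8 [570.03334254  20.39626945 216.7807158 ] [568.88361249  19.55218633] {'knob': (np.float64(-93.8), np.float64(95.0), 20), 'crown': (np.float64(79.7), np.float64(73.5), 17)} pred 83.73570788924417
obs -633.8 -636.2642921107558
13.85 [571.13777476  20.19100654 216.82277684]
fit [-3.30878e+02  1.22900e+00  3.20000e-02] res [-0.   0.  -0.1  0.3  0.4 -0.4] w 0.981  now crown [569.9  19.4]
[np.float64(-0.005), np.float64(0.032)]
[np.float64(-0.013), np.float64(0.061)]
[np.float64(-0.023), np.float64(0.088)]
[np.float64(-0.036), np.float64(0.114)]
[np.float64(-0.051), np.float64(0.138)]
[np.float64(-0.069), np.float64(0.161)]
[np.float64(-0.088), np.float64(0.181)]
[np.float64(-0.109), np.float64(0.2)]
[np.float64(-0.132), np.float64(0.217)]
[np.float64(-0.156), np.float64(0.231)]
[np.float64(-0.182), np.float64(0.243)]
[np.float64(-0.208), np.float64(0.253)]
[np.float64(-0.234), np.float64(0.26)]
[np.float64(-0.262), np.float64(0.265)]
[np.float64(-0.289), np.float64(0.267)]
[np.float64(-0.316), np.float64(0.266)]
[np.float64(-0.343), np.float64(0.263)]
[np.float64(-0.37), np.float64(0.258)]
[np.float64(-0.395), np.float64(0.251)]
[np.float64(-0.42), np.float64(0.241)]
```

apply_moves:
  steps:
    - [-0.005,0.032,0,0,0,0]
    - [-0.013,0.061,0,0,0,0]
    - [-0.023,0.088,0,0,0,0]
    - [-0.036,0.114,0,0,0,0]
    - [-0.051,0.138,0,0,0,0]
    - [-0.069,0.161,0,0,0,0]
    - [-0.088,0.181,0,0,0,0]
    - [-0.109,0.2,0,0,0,0]
    - [-0.132,0.217,0,0,0,0]
    - [-0.156,0.231,0,0,0,0]
    - [-0.182,0.243,0,0,0,0]
    - [-0.208,0.253,0,0,0,0]
    - [-0.234,0.26,0,0,0,0]
    - [-0.262,0.265,0,0,0,0]
    - [-0.289,0.267,0,0,0,0]
    - [-0.316,0.266,0,0,0,0]
    - [-0.343,0.263,0,0,0,0]
    - [-0.37,0.258,0,0,0,0]
    - [-0.395,0.251,0,0,0,0]
    - [-0.42,0.241,0,0,0,0]

```text
t: 15.85
tool_pos: [629.4, -85.1, 216.8]
ee_rot: [0.707, 0.707, -0.0, 0.0]
force: [0.2, 0.1, -1.6]
gripper_width: 30.8
gripper_force: 59.5
```

```bash
python3 look.py e.png
python3 -c "
from plan import *
from h import sensors
s=sensors.get_state();print(s['t'],s['tool_pos'])
report(s['t'],[569+60.25,20.45-105],20,0)"
```

```text
15.85 [629.43507687 -85.08180086 216.77013117] [629.17862031 -85.58886334] {'knob': (np.float64(155.8), np.float64(93.6), 21), 'crown': (np.float64(-24.0), np.float64(81.8), 16)} pred 335.93005863316694
obs -744.2 -744.0699413668331
15.9 [629.04363222 -85.89568894 216.75872192]
fit [-3.30868e+02  1.22900e+00  3.20000e-02] res [ 0.  -0.1  0.3  0.4 -0.5  0. ] w 0.887  now crown [627.7 -88.7]
[np.float64(-0.036), np.float64(-0.019)]
[np.float64(-0.058), np.float64(-0.034)]
[np.float64(-0.078), np.float64(-0.051)]
[np.float64(-0.097), np.float64(-0.069)]
[np.float64(-0.114), np.float64(-0.089)]
[np.float64(-0.129), np.float64(-0.11)]
[np.float64(-0.142), np.float64(-0.132)]
[np.float64(-0.153), np.float64(-0.155)]
[np.float64(-0.162), np.float64(-0.179)]
[np.float64(-0.169), np.float64(-0.203)]
[np.float64(-0.174), np.float64(-0.228)]
[np.float64(-0.177), np.float64(-0.253)]
[np.float64(-0.178), np.float64(-0.278)]
[np.float64(-0.176), np.float64(-0.302)]
[np.float64(-0.173), np.float64(-0.327)]
[np.float64(-0.168), np.float64(-0.351)]
[np.float64(-0.161), np.float64(-0.374)]
[np.float64(-0.152), np.float64(-0.397)]
[np.float64(-0.141), np.float64(-0.419)]
[np.float64(-0.128), np.float64(-0.439)]
```

View pics/e.png

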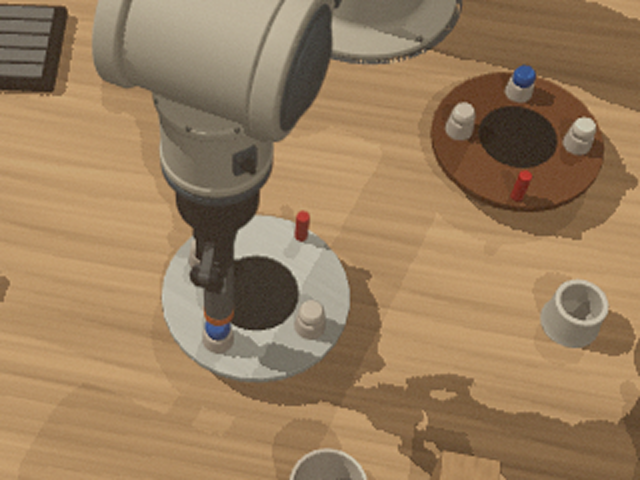

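The torch end at (218,318) is directly over the crown at (217,330). I'll track for two more calls as margin.

apply_moves:
  steps:
    - [-0.036,-0.019,0,0,0,0]
    - [-0.058,-0.034,0,0,0,0]
    - [-0.078,-0.051,0,0,0,0]
    - [-0.097,-0.069,0,0,0,0]
    - [-0.114,-0.089,0,0,0,0]
    - [-0.129,-0.11,0,0,0,0]
    - [-0.142,-0.132,0,0,0,0]
    - [-0.153,-0.155,0,0,0,0]
    - [-0.162,-0.179,0,0,0,0]
    - [-0.169,-0.203,0,0,0,0]
    - [-0.174,-0.228,0,0,0,0]
    - [-0.177,-0.253,0,0,0,0]
    - [-0.178,-0.278,0,0,0,0]
    - [-0.176,-0.302,0,0,0,0]
    - [-0.173,-0.327,0,0,0,0]
    - [-0.168,-0.351,0,0,0,0]
    - [-0.161,-0.374,0,0,0,0]
    - [-0.152,-0.397,0,0,0,0]
    - [-0.141,-0.419,0,0,0,0]
    - [-0.128,-0.439,0,0,0,0]

```text
t: 17.9
tool_pos: [519.4, -116.3, 216.8]
ee_rot: [0.707, 0.707, -0.0, 0.0]
force: [-0.3, -0.1, -1.0]
gripper_width: 30.7
gripper_force: 59.5
```

```bash
python3 look.py
python3 -c "
from plan import *
from h import sensors
s=sensors.get_state();print(s['t'],s['tool_pos'])
report(s['t'],[629.25-109.75,-84.55-32],20,0)"
```

```text
17.9 [ 519.39849212 -116.29371952  216.79423646] [ 519.46014958 -117.64403194] {'knob': (np.float64(55.0), np.float64(95.9), 28), 'crown': (np.float64(-117.8), np.float64(73.9), 5)} pred 236.6422705814855
obs -845.0 -843.3577294185145
17.95 [ 518.67564861 -115.76316098  216.73627902]
fit [-3.30743e+02  1.22900e+00  3.20000e-02] res [ 0.   0.4  0.4 -0.7 -0.6  0.5] w 0.803  now crown [ 515.8 -115.1]
[np.float64(0.025), np.float64(-0.033)]
[np.float64(0.042), np.float64(-0.051)]
[np.float64(0.059), np.float64(-0.067)]
[np.float64(0.078), np.float64(-0.081)]
[np.float64(0.098), np.float64(-0.094)]
[np.float64(0.119), np.float64(-0.105)]
[np.float64(0.14), np.float64(-0.114)]
[np.float64(0.162), np.float64(-0.122)]
[np.float64(0.184), np.float64(-0.128)]
[np.float64(0.207), np.float64(-0.132)]
[np.float64(0.229), np.float64(-0.134)]
[np.float64(0.252), np.float64(-0.135)]
[np.float64(0.274), np.float64(-0.134)]
[np.float64(0.297), np.float64(-0.132)]
[np.float64(0.319), np.float64(-0.127)]
[np.float64(0.34), np.float64(-0.121)]
[np.float64(0.361), np.float64(-0.114)]
[np.float64(0.381), np.float64(-0.105)]
[np.float64(0.4), np.float64(-0.095)]
[np.float64(0.419), np.float64(-0.083)]
```

apply_moves:
  steps:
    - [0.025,-0.033,0,0,0,0]
    - [0.042,-0.051,0,0,0,0]
    - [0.059,-0.067,0,0,0,0]
    - [0.078,-0.081,0,0,0,0]
    - [0.098,-0.094,0,0,0,0]
    - [0.119,-0.105,0,0,0,0]
    - [0.14,-0.114,0,0,0,0]
    - [0.162,-0.122,0,0,0,0]
    - [0.184,-0.128,0,0,0,0]
    - [0.207,-0.132,0,0,0,0]
    - [0.229,-0.134,0,0,0,0]
    - [0.252,-0.135,0,0,0,0]
    - [0.274,-0.134,0,0,0,0]
    - [0.297,-0.132,0,0,0,0]
    - [0.319,-0.127,0,0,0,0]
    - [0.34,-0.121,0,0,0,0]
    - [0.361,-0.114,0,0,0,0]
    - [0.381,-0.105,0,0,0,0]
    - [0.4,-0.095,0,0,0,0]
    - [0.419,-0.083,0,0,0,0]

```text
t: 19.95
tool_pos: [499.4, -11.4, 216.8]
ee_rot: [0.707, 0.707, -0.0, -0.0]
force: [-0.3, -0.3, -2.2]
gripper_width: 30.8
gripper_force: 59.5
```

```bash
python3 look.py f.png
```

```text
19.95 [499.35588929 -11.39656162 216.78434413] [498.66347146 -12.85181941] {'knob': (np.float64(-31.5), np.float64(96.2), 20), 'crown': (np.float64(146.8), np.float64(71.0), 11)} pred 145.80745617013076
obs -931.5 -934.1925438298692
```

View pics/f.png

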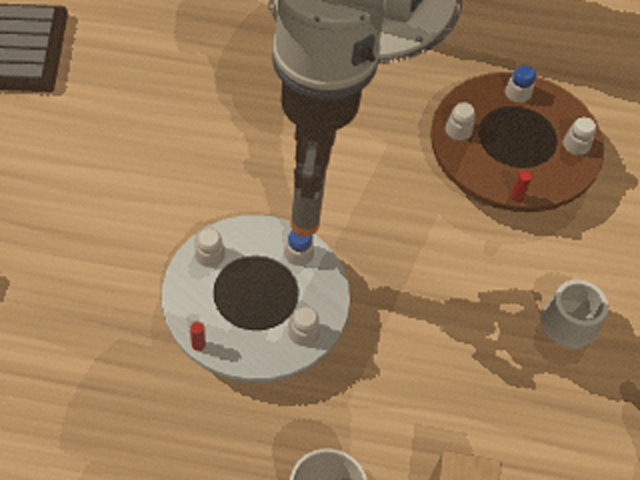

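The end at (304,230) is still over the crown at (300,240). That makes about 9 s of following, so I'll take the torch back.

apply_moves:
  steps:
    - [0.02,0,-0.03,0,0,0]
    - [0.06,0,-0.1,0,0,0]
    - [0.15,0.002,-0.15,0,0,0]
    - [0.29,0.004,-0.15,0,0,0]
    - [0.45,0.006,-0.15,0,0,0]
    - [0.61,0.008,-0.15,0,0,0]
    - [0.77,0.01,-0.15,0,0,0]
    - [0.9,0.01,-0.15,0,0,0]
    - [0.97,0.01,-0.15,0,0,0]
    - [1.0,0.01,-0.15,0,0,0]

```text
t: 21.0
tool_pos: [501.4, 239.9, 254.7]
ee_rot: [0.707, 0.708, 0.0, 0.0]
force: [-0.4, -0.2, -0.9]
gripper_width: 30.3
gripper_force: 59.6
```

apply_moves:
  steps:
    - [0.04,0,0,0,0,0]
    - [0.12,0,0,0,0,0]
    - [0.2,0,0,0,0,0]
    - [0.27,0,0,0,0,0]
    - [0.305,0,0,0,0,0]
    - [0.315,0,0,0,0,0]
    - [0.315,0,0,0,0,0]
    - [0.315,0,0,0,0,0]

```text
t: 21.8
tool_pos: [501.7, 316.3, 254.3]
ee_rot: [0.707, 0.707, -0.0, 0.0]
force: [0.1, 1.1, -1.7]
gripper_width: 30.5
gripper_force: 59.6
```

Run:
```python
from h import *
for n in("scene","top"):
    f=cams.grab_frame(n);P=pts(f,np.ones((480,640),bool))
    A=P[(abs(P[:,0]-502)<25)&(abs(P[:,1]-317)<25)&(P[:,2]>125)&(P[:,2]<225)]
    print(n,np.percentile(A,[1,50,99],axis=0).round(1).tolist())
    H=P[(abs(P[:,0]-501)<40)&(abs(P[:,1]-316)<40)&(abs(P[:,2]-50)<4)]
    if len(H)>20: print("holder",cv2.minEnclosingCircle(H[:,:2].astype(np.float32)))
s=sensors.get_state();print(s["t"],s["tool_pos"],s["ee_rot"])
```

```text
scene [[495.9, 299.9, 152.3], [513.7, 309.9, 188.7], [518.0, 330.3, 223.7]]
holder ((500.4700012207031, 316.4141845703125), 32.79287338256836)
top [[485.4, 299.6, 151.0], [497.1, 302.9, 185.8], [516.2, 316.1, 223.7]]
holder ((500.2983093261719, 315.50091552734375), 31.251558303833008)
21.9 [501.68991859 316.32701371 254.31760223] [ 7.07336462e-01  7.06877018e-01 -9.78693421e-05  3.03965598e-05]
```

apply_moves:
  steps:
    - [0.002,-0.005,0.04,0,0,0]
    - [0.002,-0.005,0.12,0,0,0]
    - [0.002,-0.005,0.22,0,0,0]
    - [0.002,-0.005,0.32,0,0,0]
    - [0.002,-0.005,0.41,0,0,0]
    - [0.002,-0.005,0.47,0,0,0]
    - [0.002,-0.005,0.505,0,0,0]
    - [0.002,-0.005,0.525,0,0,0]
    - [0.002,-0.005,0.537,0,0,0]
    - [0.002,-0.005,0.545,0,0,0]
    - [0.002,-0.005,0.55,0,0,0]
    - [0.002,-0.005,0.55,0,0,0]

```text
t: 23.1
tool_pos: [500.5, 317.5, 117.1]
ee_rot: [0.707, 0.707, 0.0, 0.0]
force: [0.7, 0.1, -1.2]
gripper_width: 30.6
gripper_force: 59.6
```

apply_moves:
  steps:
    - [0,0,0.004,0,0,0]
    - [0,0,0.008,0,0,0]
    - [0,0,0.008,0,0,0]

```text
t: 23.4
tool_pos: [500.8, 317.7, 115.9]
ee_rot: [0.707, 0.707, 0.001, 0.0]
force: [-2.4, -1.0, 14.3]
gripper_width: 30.8
gripper_force: 61.0
```

Seated, with 14 N on the floor. I'll back off 0.5 mm and open partway, then lift clear.

apply_moves:
  steps:
    - [0,0,-0.004,0,0,0]
    - [0,0,-0.004,0,0,0]

```text
t: 23.6
tool_pos: [500.5, 317.5, 116.0]
ee_rot: [0.707, 0.707, 0.0, 0.0]
force: [0.5, -0.1, -2.3]
gripper_width: 30.9
gripper_force: 59.6
```

apply_moves:
  steps:
    - [0,0,0,0,0,0]
    - [0,0,0,0,0,0]
    - [0,0,0,0,0,0]
    - [0,0,0,0,0,0]
    - [0,0,0,0,0,0]
    - [0,0,0,0,0,0]
    - [0,0,0,0,0,0]
  claw: 1

```text
t: 24.3
tool_pos: [500.4, 317.5, 115.8]
ee_rot: [0.707, 0.707, -0.0, -0.0]
force: [-0.2, 0.6, 0.8]
gripper_width: 85.3
gripper_force: 0.0
```

apply_moves:
  steps:
    - [0,0,-0.04,0,0,0]
    - [0,0,-0.12,0,0,0]
    - [0,0,-0.24,0,0,0]
    - [0,0,-0.38,0,0,0]
    - [0,0,-0.5,0,0,0]
    - [-0.1,0,-0.56,0,0,0]
    - [-0.2,0,-0.56,0,0,0]
    - [-0.4,0,-0.56,0,0,0]
    - [-0.5,0,-0.56,0,0,0]
    - [-0.5,0,-0.56,0,0,0]

```text
t: 25.3
tool_pos: [500.2, 189.8, 256.7]
ee_rot: [0.708, 0.706, -0.0, 0.0]
force: [-0.3, -0.7, -0.1]
gripper_width: 85.5
gripper_force: 0.0
```

Run:
```python
from h import *
for n in("scene","top"):
    f=cams.grab_frame(n);P=pts(f,np.ones((480,640),bool))
    A=P[(abs(P[:,0]-502)<30)&(abs(P[:,1]-317)<30)&(P[:,2]<160)]
    for lo,hi in((60,90),(100,130),(132,160)):
        B=A[(A[:,2]>lo)&(A[:,2]<hi)];print(n,lo,B.min(0).round(1),B.max(0).round(1))
    save(f,"g_%s.png"%n)
print(sensors.get_state()["t"])
```

```text
scene 60 [494.9 301.7  60.4] [517.2 332.7  89.9]
scene 100 [490.4 300.5 100.2] [516.9 331.8 129.5]
scene 132 [481.8 300.8 132.2] [516.6 333.1 144.6]Traceback (most recent call last):
  File "<stdin>", line 6, in <module>
    return umr_minimum(a, axis, None, out, keepdims, initial, where)
ValueError: zero-size array to reduction operation minimum which has no identity
```

View pics/g_scene.png

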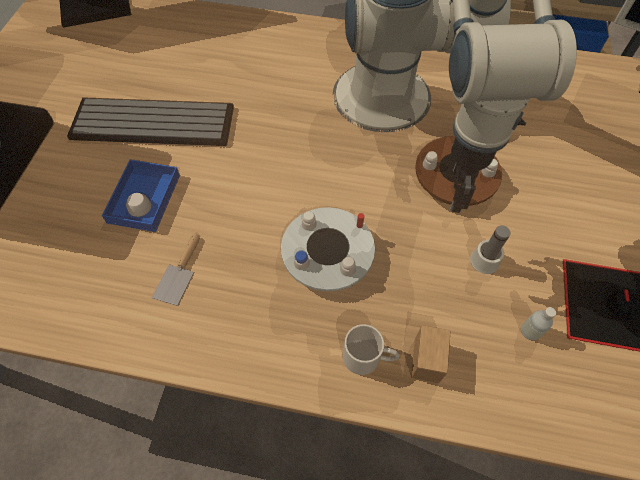

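The torch is upright in its holder at (490,250), released. Its centre is about (501,317), against the holder's (500.5,316). The bystanders are where they were and the arm is clear.

```bash
python3 -c "
from bench import ticket
print(ticket.sign_off())"
```

```text
the job is handed in; nothing more can be done
None
```

I handed the job in at about 25 s: the torch followed the blue crown for roughly 9 s while the platter coasted at 1.2 down to about 0.7 rad/s, and it now stands released in its holder; sign-off gave no verdict.

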